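# Put the packing bench's supplies back in their holders

## Robot

A 6-joint arm with a two-finger parallel gripper is mounted at the origin on a cart in front of the work surface, level with it; the furniture and walls round the work are solid. World frame = base frame: x ahead of the robot, y to its left, z up, the work surface at z = 0. Lengths are in m, angles in rad, forces in N, time in s.
With the tool pointing down it reaches from about 0.375 to 0.9 m from the base axis. Payload 3.1 kg.
Tool frame: the origin (TCP) lies between the finger pads; the fingertips stand manip.finger_overhang ahead of it and the grasp point (between the pads) lies 5 mm behind it (manip.finger_overhang is the distance from the TCP to the fingertips, in m); z points along the fingers, y is the line along which they close (so a half turn about z gives the same grasp; the last joint's range is limited). The gripper opens to 85 mm and grips with 20 to 120 N. Pads are 22 mm wide; open, the fingers measure 114 mm over their backs; the gripper's body (76 mm by 85 mm) begins 54 mm behind the grasp point. The pads swing forward as they close: fully open they stand 13 mm farther back than shut.
Start: joints at [-1.381, 0.527, 1.433, -0, 1.181, -0.178], TCP at [0.225, -0.583, 0.245] pointing down, gripper open.
Joint ranges: [-3.08, 3.08], [-0.75, 2.2], [0.22, 2.44], [-1.43, 4.57], [0, 2.65], [-2.85, 2.85]. Speed limits (rad/s): [2.79, 2.79, 3.14, 3.14, 3.14, 3.14].

## Interface

Orientations are given as a unit quaternion [x, y, z, w].
In Python, from station import manip gives the robot as it stands.
- The arm moves only by the tool drive_tool, never from a script. Its argument "plan" is a list of rows, each a list of 7 numbers: the shift along the tool's x, y, z in m, then the turn, a rotation vector about the tool's x, y, z in degrees, then the opening, from -1 (shut) to 1 (fully open). In form: [[x, y, z, wx, wy, wz, gripper], ...]. A call has 1 to 10 rows; each row shifts and turns the commanded pose from where the row before left it, along the tool's axes as they then stand; what a row does not reach is not made up. A row lasts 1/10 s, in which the tool goes at most 50 mm and 8.59 degrees, less where a joint would pass 70% of its speed; a pose out of reach is approached as far as the arm can. A call is refused whole if a number of a shift passes 0.05 or a number of a turn 8.59, either way. A call with a gripper value outside its range is refused whole. The fingers move at their own pace and stop on an object; "newtons" is the grip in N (left out, the last holds). Time passes only in rows, so rows that do not move let the fingers close. It gives the time, the measured TCP pose, the force, the opening and the grip force at its end, in the units of the state.
- manip.sense(): the state, without advancing time (a new reading comes with each control period).
- manip.snapshot(name): name is "scene" or "top" or "wrist"; returns a dict with "image" (420x560x3 uint8, red, green, blue), "z_map" (420x560 float32, m along the optical axis (not along the pixel's ray), 0 where there is no reading), "fov_y" (degrees; the focal length in pixels is half the picture's height over the tangent of half this angle, whatever the lens; pixels are square), "cx", "cy" (the principal point, pixels), "k1" (the pictures are not rectified: a ray, as slopes to the right and down, at radius r is drawn at 1 + k1 r^2 times it, then the intrinsics apply), "extrinsics" (4x4, takes a point from camera to world coordinates); the wrist camera has in their place "mount" (4x4, takes a point from camera to tool coordinates, whose origin is the TCP and whose axes are the flange's). Camera axes: x right, y up, looking along -z (the intrinsics and any distortion apply to the point x, -y, -z); pixel columns grow to the right and rows downward; lengths in m; the calibration is good to about 2 mm. A picture is of the moment at which its call begins: read the wrist's pose just before it.
- manip.sign_off(): hands the job in; it is judged then, once.
The state is a dict: "t": time; "q": joint angles; "qd": joint speeds; "tau": joint torques, N m; "tcp_pos": TCP position; "tool_rot": TCP orientation; "force": force on the tool from outside, world axes, zero at the start; "ft_torque": the same for the moment, N m; "finger_gap": opening from 0.0 (shut) to 1.0 (fully open); "gripper_force": force on a finger pad.
Only numpy, scipy, OpenCV 4.12 (cv2) and the standard library are available. Lean on these libraries where they do the work, as an engineer would, in place of code of your own. Each camera call takes 0.05 s, during which the arm holds its last target. There are 200 camera calls.

## Task

Put the four packing supplies back, each into the grey holder made for it: the silvery foil roll lying in the short V cradle, the marker pen lying in the long narrow pen rest, the black carton flat in the rectangular tray, and the standing sticker roll upright in the round dish. Seat each one fully down between its holder's walls or end stops, and leave the flat white pot that stands among them where it is.

Things in the scene. Friction and masses are not known exactly. Their poses are not given: they have to be found in the camera images.
- foil_roll_mid (a point): Centre of the loose plain silver-grey foil roll, a solid cylinder of 26 mm diameter and 94 mm length that lies on the table. Its own y axis runs along the roll. It may roll about that axis, so its x and z axes may point anywhere across it. 60 to 130 g. Take it across its middle.
- marker_mid (a point): Centre of the loose marker pen (white barrel, black cap), 135 mm long and about 17 mm thick, lying on the table, this point 8 mm above it. Its own y axis runs along the pen; x and z lie across it. 14 to 28 g. Take it across its middle.
- black_box: Loose black carton with its lid on (the lid does not come off), 66 mm (own x) by 110 mm (own y), 34 mm high, lying flat. Below 19 mm height the sides step in to 62 mm by 106 mm. Origin: centre of its underside; z up. 80 to 170 g. Take it across the 66 mm.
- sticker_roll: Loose white roll of round brown stickers standing on its end, outer diameter 68 mm, 46 mm high, with a core hole. Origin: centre of its underside; z up. 150 to 300 g. It can be taken across its outer diameter.
- foil_cradle_seat (a point): Where the foil roll's middle lies when seated in the fixed grey cradle, 28.4 mm above the table; y along the cradle, z up. Base 56 (x) by 124 mm (y), 4 mm thick; two 90-degree V saddles, 12 mm thick, 48 mm wide and 34 mm high at the top, 32 mm either side of the middle along y, open between them for fingers (52 mm); end stops 26 mm high, 110 mm apart inside.
- pen_rest_seat (a point): Where the marker's middle lies when seated in the fixed grey pen rest, 21.3 mm above the table; y along the rest, z up. Base 40 (x) by 166 mm (y), 4 mm thick; two 90-degree V saddles, 12 mm thick, 31 mm wide and 26 mm high at the top, 46 mm either side of the middle along y, open between them for fingers (80 mm); end stops 22 mm high, 152 mm apart inside.
- box_tray: Grey rectangular tray for the carton, fixed to the table: outside 90 mm (x) by 134 mm (y), 12 mm high, walls and floor 4 mm thick, so the inside is 82 by 126 mm. Origin: centre of its underside, on the table; z up.
- round_dish: Grey round dish for the sticker roll, fixed to the table: outer diameter 90 mm at the foot and 96 mm at the rim, 12 mm high, wall 4 mm, floor 4 mm thick, inner diameter 82 mm at the floor and 88 mm at the rim. Origin: centre of its underside, on the table; z up.
- flat_pot: Bystander: loose flat round white pot with a pale grey lid, 84 mm diameter, 27 mm high, standing on the table among the things. It has no holder and stays where it is. Origin: centre of its underside.
Mind the look-alikes: they are no part of the job. Of the things that look like the sticker_roll, take the one that is farthest to the robot's left at the start.

How it is judged:
By the outcome, as a careful person would: the job done as asked, in the order asked, and still so for the second after the job is handed in, with the robot touching nothing.
It also fails if it takes over 106 s, if anything falls off the work surface, if the arm or the gripper's body presses on something with over 40 N, if the wrist force passes 120 N, or if a joint passes its speed limit or range.

## Working session

There is one attempt and no reset: what is moved stays moved. The work goes in short steps, Python scripts to look and compute and a tool call to move; the robot and the scene stay as the last step left them, time stands still between calls to the robot, and variables do not carry over. Pictures are saved under pics/ and viewed, at most 14 in all, crops included, and the job is handed in when it is done.

Besides the shell and the picture viewer there is one more tool, called after "Request:" as name(argument=value, ...) on one line, values as JSON. drive_tool: Moves the arm, as the interface text tells. Its arguments: {"type":"object","properties":{"plan":{"type":"array"},"newtons":{"type":"number"}},"required":["plan"]}

```bash
mkdir -p pics; ls; cat > h.py <<'E'
import numpy as np, cv2
from station import manip
from scipy.spatial.transform import Rotation as R
def snap(n):
    s=manip.sense(); d=manip.snapshot(n)
    if n=="wrist":
        T=np.eye(4);T[:3,:3]=R.from_quat(s["tool_rot"]).as_matrix();T[:3,3]=s["tcp_pos"]
        d["extrinsics"]=T@np.array(d["mount"])
    return d
def rays(d,px):
    px=np.atleast_2d(px).astype(float); f=210/np.tan(np.radians(d["fov_y"])/2)
    K=np.array([[f,0,d["cx"]],[0,f,d["cy"]],[0,0,1]])
    u=cv2.undistortPoints(px[:,None],K,np.array([d["k1"],0,0,0.]))[:,0]
    c=np.c_[u[:,0],-u[:,1],-np.ones(len(u))]
    E=np.array(d["extrinsics"]); return E[:3,3],c@E[:3,:3].T
def onplane(d,px,z):
    o,r=rays(d,px); return o+r*((z-o[2])/r[:,2])[:,None]
def cloud(d):
    v,u=np.mgrid[:420,:560]; o,r=rays(d,np.c_[u.ravel(),v.ravel()])
    return (o+r*d["z_map"].reshape(-1,1)).reshape(420,560,3)
E
python3 - <<'E'
from h import *
print(manip.finger_overhang, manip.sense())
for n in ("scene","top","wrist"):
    d=snap(n); cv2.imwrite(f"pics/{n}0.png",d["image"][:,:,::-1]); np.save(f"pics/{n}0.npy",d,allow_pickle=True)
    print(n,d["fov_y"],d["cx"],d["cy"],d["k1"],np.round(d["extrinsics"],3).tolist())
E
```

```text
pics
0.014 {'t': 0.0, 'q': array([-1.38046806e+00,  5.28442873e-01,  1.43388926e+00,  2.05400271e-06,
        1.18139028e+00, -1.78540668e-01]), 'qd': array([-0.00079129, -0.0010465 , -0.0007663 , -0.00020388,  0.00078885,
        0.00010756]), 'tau': array([ 1.26522700e-04, -4.42346013e+01, -1.78023058e+01, -1.05995666e-04,
        8.34646431e-03,  8.56398003e-06]), 'tcp_pos': array([ 0.22522479, -0.58228387,  0.24435204]), 'tool_rot': array([ 9.83039635e-01,  1.83390135e-01, -5.32647055e-06, -1.06486673e-03]), 'force': array([ 0.56076172, -0.2173962 , -0.31908752]), 'ft_torque': array([ 0.01464091,  0.04235031, -0.0288118 ]), 'gripper_force': 0.0, 'finger_gap': 0.9978254899390884}
scene 44.53259189847328 272.9700342301101 209.08335893548806 0.026821075369525545 [[-0.727, 0.42, -0.543, -0.17], [-0.686, -0.461, 0.562, 0.753], [-0.014, 0.782, 0.623, 0.879], [0.0, 0.0, 0.0, 1.0]]
top 47.06697147577498 280.0239196044605 204.55758835989204 -0.15992537076105745 [[0.019, 0.998, -0.067, 0.423], [-1.0, 0.018, -0.019, -0.018], [-0.018, 0.067, 0.998, 1.548], [0.0, 0.0, 0.0, 1.0]]
wrist 59.9486072295314 276.26274569797823 211.98404494348233 -0.0554209031985647 [[0.361, 0.887, 0.289, 0.297], [-0.933, 0.344, 0.109, -0.554], [-0.002, -0.309, 0.951, 0.375], [0.0, 0.0, 0.0, 1.0]]
```

View pics/top0.png

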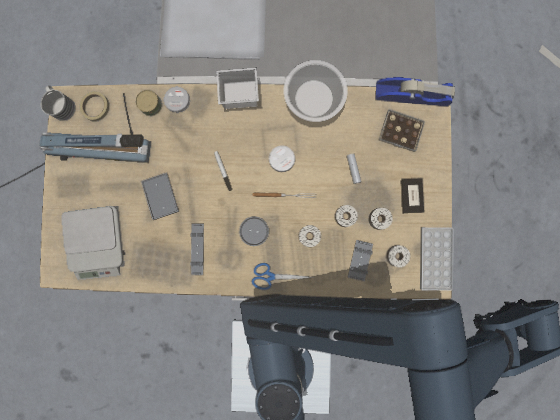

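View pics/scene0.png

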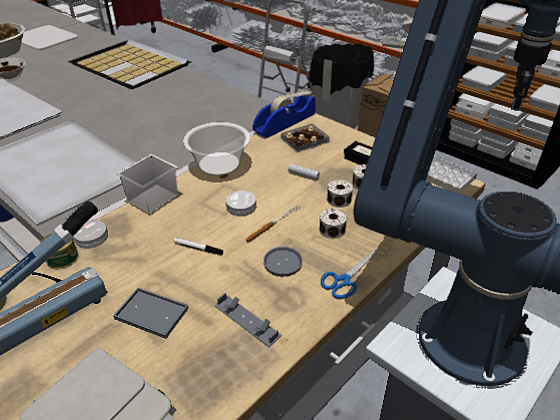

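The top view shows foil (353,168), marker (223,171), carton (413,196), leftmost sticker roll (310,236), cradle (361,260), pen rest (197,248), tray (160,196), dish (254,231) and pot (282,158). The scene view agrees.

```bash
cat > m.py <<'E'
from h import *
d=np.load("pics/top0.npy",allow_pickle=True).item(); im=d["image"]; P=cloud(d)
hsv=cv2.cvtColor(im,cv2.COLOR_RGB2HSV); H,S,V=[hsv[:,:,i].astype(int) for i in range(3)]
print("table z",[round(float(P[v,u,2]),4) for u,v in ((270,120),(320,180),(120,180),(230,260),(180,180))])
z=P[:,:,2]
seeds=dict(foil=(353,168,.026),marker=(223,171,.016),box=(413,196,.034),roll=(310,236,.046),cradle=(361,260,.0),rest=(197,248,0.),tray=(160,196,.012),dish=(254,231,.012),pot=(282,158,.027))
vis=cv2.resize(im[:,:,::-1],None,fx=1,fy=1).copy()
for n,(u,v,h) in seeds.items():
    m0=z>(.009 if h>.012 else .0025)
    if h<.013: m0&=(S<60)
    m0=m0.astype(np.uint8)
    w=np.zeros_like(m0); r=33; w[v-r:v+r,u-r:u+r]=1
    k,l,st,c=cv2.connectedComponentsWithStats(m0*w)
    a=[ (np.min(np.hypot(*(np.argwhere(l==i)-[v,u]).T))>4, -st[i,4], i) for i in range(1,k)]
    i=min(a)[2]; px=np.argwhere(l==i)[:,::-1]
    cn=cv2.findContours((l==i).astype(np.uint8),0,1)[0]; cv2.drawContours(vis,cn,-1,(0,0,255),1)
    Q=P[px[:,1],px[:,0]]; 
    X=onplane(d,px,h)[:,:2]
    (cx,cy),(a,b),ang=cv2.minAreaRect((X*1000).astype(np.float32))
    L,W=max(a,b),min(a,b); ang=ang if a>=b else ang+90
    print(n,len(px),"mean",X.mean(0).round(4),"rect",round(cx,1),round(cy,1),"LxW",round(L,1),round(W,1),"longaxis deg from x",round((ang+90)%180-90,1),"z",np.percentile(Q[:,2],[10,50,95]).round(3),"hiXY",np.median(Q[Q[:,2]>np.percentile(Q[:,2],60)],0).round(3))
cv2.imwrite("pics/seg.png",cv2.resize(vis[80:300,130:450],(800,550),interpolation=cv2.INTER_NEAREST))
E
python3 m.py
```

```text
table z [0.003, 0.0017, -0.0028, -0.0008, -0.004]
foil 244 mean [ 0.6457 -0.2205] rect 645.8 -220.4 LxW 95.1 25.8 longaxis deg from x 14.3 z [0.017 0.024 0.03 ] hiXY [ 0.648 -0.219  0.027]
marker 175 mean [0.6316 0.1974] rect 632.7 197.2 LxW 135.9 18.6 longaxis deg from x 24.2 z [0.01  0.015 0.021] hiXY [0.632 0.199 0.017]
box 754 mean [ 0.5621 -0.408 ] rect 562.7 -407.4 LxW 111.8 70.6 longaxis deg from x 2.9 z [0.029 0.034 0.04 ] hiXY [ 0.564 -0.407  0.037]
roll 335 mean [ 0.4274 -0.0826] rect 426.0 -82.2 LxW 66.0 63.7 longaxis deg from x -44.0 z [0.042 0.046 0.051] hiXY [ 0.421 -0.085  0.049]
cradle 526 mean [ 0.3492 -0.2485] rect 348.9 -249.7 LxW 128.8 69.8 longaxis deg from x -14.3 z [0.003 0.007 0.032] hiXY [ 0.352 -0.247  0.022]
rest 508 mean [0.3773 0.2786] rect 377.3 288.2 LxW 180.7 62.2 longaxis deg from x 1.4 z [0.003 0.006 0.025] hiXY [0.375 0.276 0.013]
tray 910 mean [0.5468 0.4044] rect 546.3 404.3 LxW 142.1 113.6 longaxis deg from x 14.3 z [0.003 0.006 0.015] hiXY [0.55  0.406 0.01 ]
dish 552 mean [0.44   0.0907] rect 441.1 87.9 LxW 108.4 93.8 longaxis deg from x -80.7 z [0.003 0.006 0.015] hiXY [0.439 0.089 0.01 ]
pot 543 mean [0.6726 0.0082] rect 672.3 8.8 LxW 84.6 79.7 longaxis deg from x 19.2 z [0.022 0.027 0.034] hiXY [0.672 0.005 0.03 ]
```

View pics/seg.png

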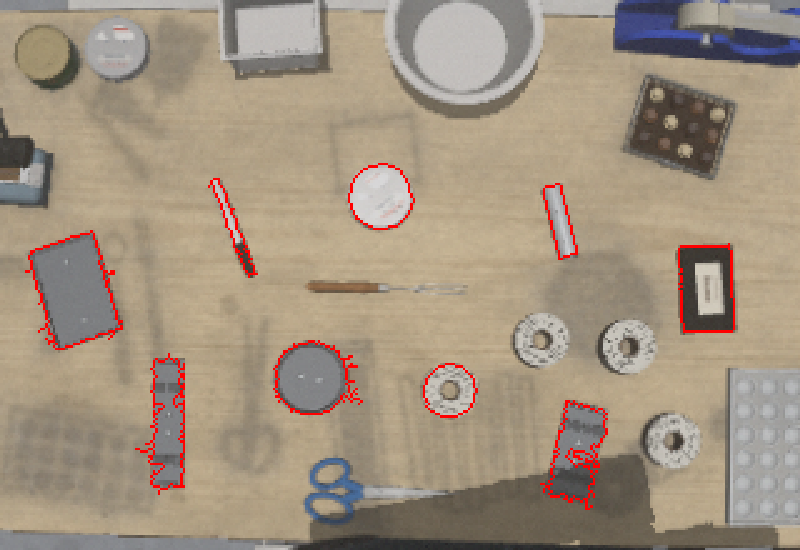

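```bash
cat > m2.py <<'E'
from h import *
d=np.load("pics/top0.npy",allow_pickle=True).item(); im=d["image"]
lab=cv2.cvtColor(im,cv2.COLOR_RGB2LAB).astype(int); b=lab[:,:,2]-128
vis=im[:,:,::-1].copy()
for n,(u,v,h) in dict(cradle=(361,260,.004),rest=(197,248,.004),tray=(160,196,.012),dish=(254,231,.012)).items():
    m=(b<4).astype(np.uint8); w=np.zeros_like(m); r=32; w[v-r:v+r,u-r:u+r]=1
    m=cv2.morphologyEx(m*w,cv2.MORPH_CLOSE,np.ones((3,3))); m=cv2.morphologyEx(m,cv2.MORPH_OPEN,np.ones((5,5)))
    k,l,st,c=cv2.connectedComponentsWithStats(m); i=1+np.argmax(st[1:,4])
    cn=cv2.findContours((l==i).astype(np.uint8),0,1)[0]; cv2.drawContours(vis,cn,-1,(0,0,255),1)
    px=np.argwhere(l==i)[:,::-1]; X=onplane(d,px,h)[:,:2]
    (cx,cy),(a,bb),ang=cv2.minAreaRect((X*1000).astype(np.float32)); L,W=max(a,bb),min(a,bb); ang=ang if a>=bb else ang+90
    e=np.linalg.eigh(np.cov(X.T))[1][:,1]
    print(n,"mean",X.mean(0).round(4),"rect",round(cx,1),round(cy,1),"LxW",round(L,1),round(W,1),"deg",round((ang+90)%180-90,1),"pca",round(np.degrees(np.arctan(e[1]/e[0])),1),"medb",np.median(b[v-3:v+3,u-3:u+3]))
cv2.imwrite("pics/seg2.png",cv2.resize(vis[170:300,130:400],(800,385),interpolation=cv2.INTER_NEAREST))
E
python3 m2.py
```

```text
cradle mean [ 0.3526 -0.2479] rect 352.6 -248.8 LxW 121.0 57.3 deg -11.8 pca -12.3 medb -2.0
rest mean [0.376  0.2768] rect 377.7 277.6 LxW 161.0 35.9 deg 1.4 pca 0.6 medb -1.0
tray mean [0.5464 0.4031] rect 547.2 403.5 LxW 132.2 90.6 deg 18.9 pca 19.1 medb -1.0
dish mean [0.4398 0.0934] rect 439.4 92.6 LxW 89.5 89.3 deg -88.8 pca -5.5 medb -1.0
```

View pics/seg2.png

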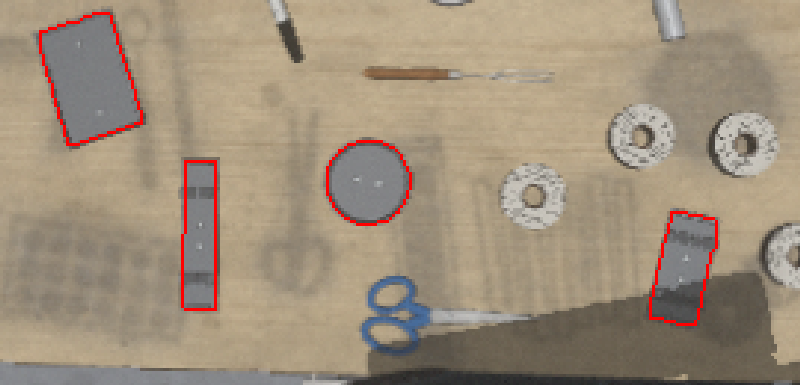

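Segmented sizes match the stated ones: cradle (0.353,-0.248), rest (0.376,0.277), tray (0.547,0.4035), dish (0.4395,0.093). Moving to above the foil roll.

```bash
cat > go.py <<'E'
import sys; from h import *
def delta(x,y,z,phi):
    s=manip.sense(); M=R.from_quat(s["tool_rot"]).as_matrix()
    p=np.degrees(np.arctan2(M[1,0],M[0,0])); dt=M.T@(np.array([x,y,z])-s["tcp_pos"])
    print("t %.1f pos %s phi %.1f tilt %.2f gap %.3f grip %.1f F %s"%(s["t"],s["tcp_pos"].round(4),p,np.degrees(np.arccos(-M[2,2])),s["finger_gap"],s["gripper_force"],s["force"].round(1)))
    print("tool shift mm",(dt*1000).round(1),"turn z deg",round((p-phi+90)%180-90,1))
if __name__=="__main__": delta(*map(float,sys.argv[1:]))
E
```

Request:
drive_tool(plan=[[0.044,-0.0155,0,0,0,0,1],[0.044,-0.0155,0,0,0,0,1],[0.044,-0.0155,0,0,0,0,1],[0.044,-0.0155,0,0,0,0,1],[0.044,-0.0155,0,0,0,0,1],[0.044,-0.0155,0,0,0,0,1],[0.044,-0.0155,0,0,0,0,1],[0.044,-0.0155,0,0,0,0,1],[0.044,-0.0155,0,0,0,0,1],[0.044,-0.0155,0,0,0,0,1]], newtons=40)

```text
t: 1.15
tcp_pos: [0.581, -0.2782, 0.245]
tool_rot: [0.983, 0.183, -0.0, -0.0]
force: [0.4, 0.3, -0.4]
finger_gap: 1.005
gripper_force: 0.0
```

```bash
python3 go.py .646 -.2205 .15 14
```

```text
t 1.1 pos [ 0.581  -0.2782  0.245 ] phi 21.1 tilt 0.03 gap 1.005 grip 0.0 F [ 0.4  0.3 -0.4]
tool shift mm [ 81.5 -30.3  95. ] turn z deg 7.1
```

Request:
drive_tool(plan=[[0.041,-0.015,0,0,0,0,1],[0.0405,-0.0153,0,0,0,0,1],[0,0,0.045,0,0,7,1],[0,0,0.03,0,0,0,1],[0,0,0,0,0,0,1]])

```text
t: 1.65
tcp_pos: [0.6417, -0.2196, 0.1646]
tool_rot: [0.992, 0.124, -0.005, -0.003]
force: [-0.3, 0.2, 0.6]
finger_gap: 1.001
gripper_force: 0.0
```

```bash
cat > w.py <<'E'
import sys; from h import *
d=snap("wrist"); np.save(f"pics/{sys.argv[1]}.npy",d,allow_pickle=True); cv2.imwrite(f"pics/{sys.argv[1]}.png",d["image"][:,:,::-1])
E
python3 w.py w1; python3 go.py .646 -.2205 .017 14
```

```text
t 1.7 pos [ 0.6434 -0.221   0.1676] phi 14.2 tilt 0.37 gap 1.001 grip 0.0 F [-0.2 -0.8 -0.4]
tool shift mm [  3.4   0.8 150.6] turn z deg 0.2
```

View pics/w1.png

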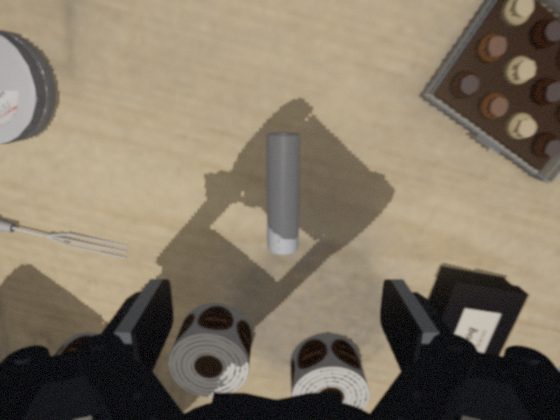

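The foil roll stands almost upright in the wrist picture, from (283,132) to (283,254), between the fingers.

```bash
cat > wm.py <<'E'
# wm.py name z u0 v0 u1 v1 bthr : mask non-wood blob in window, report on plane z
import sys; from h import *
n=sys.argv[1]; z=float(sys.argv[2]); u0,v0,u1,v1,t=map(int,sys.argv[3:8])
d=np.load(f"pics/{n}.npy",allow_pickle=True).item(); b=cv2.cvtColor(d["image"],cv2.COLOR_RGB2LAB)[:,:,2].astype(int)-128
m=np.zeros((420,560),np.uint8); m[v0:v1,u0:u1]=(b<t)[v0:v1,u0:u1]
m=cv2.morphologyEx(m,cv2.MORPH_CLOSE,np.ones((5,5))); m=cv2.morphologyEx(m,cv2.MORPH_OPEN,np.ones((5,5)))
k,l,st,c=cv2.connectedComponentsWithStats(m); i=1+np.argmax(st[1:,4]); print(st[i])
px=np.argwhere(l==i)[:,::-1]; X=onplane(d,px,z)[:,:2]
(cx,cy),(a,bb),ang=cv2.minAreaRect((X*1000).astype(np.float32)); L,W=max(a,bb),min(a,bb); ang=ang if a>=bb else ang+90
e=np.linalg.eigh(np.cov(X.T))[1][:,1]
print("mean",X.mean(0).round(4),"rect",round(cx,1),round(cy,1),"LxW",round(L,1),round(W,1),"deg",round((ang+90)%180-90,1),"pca",round(np.degrees(np.arctan(e[1]/e[0])),1))
E
python3 wm.py w1 .02 225 110 345 275 4
python3 - <<'E'
from h import *
d=np.load("pics/w1.npy",allow_pickle=True).item()
print(onplane(d,[[283,132],[283,254],[266,194],[300,194]],.018).round(4))
E
python3 go.py .646 -.2205 .017 14
```

```text
[ 267  133   32  121 3724]
mean [ 0.6448 -0.2224] rect 642.2 -222.9 LxW 97.7 24.5 deg 15.1 pca 14.5
[[ 0.69   -0.211   0.018 ]
 [ 0.5933 -0.2361  0.018 ]
 [ 0.6401 -0.2101  0.018 ]
 [ 0.6468 -0.236   0.018 ]]
t 1.7 pos [ 0.6434 -0.221   0.1676] phi 14.2 tilt 0.37 gap 1.001 grip 0.0 F [-0.2 -0.8 -0.4]
tool shift mm [  3.4   0.8 150.6] turn z deg 0.2
```

Request:
drive_tool(plan=[[0,0,0.04,0,0,0,1],[0,0.001,0.04,0,0,0,1],[0,0,0.035,0,0,0,1],[0,0,0.025,0,0,0,1],[0,0,0.012,0,0,0,1],[0,0,0,0,0,0,1],[0,0,0,0,0,0,-1],[0,0,0,0,0,0,-1],[0,0,0,0,0,0,-1],[0,0,0,0,0,0,-1]], newtons=40)

```text
t: 2.7
tcp_pos: [0.6459, -0.2234, 0.0196]
tool_rot: [0.992, 0.123, 0.001, 0.001]
force: [-0.1, -1.0, 0.4]
finger_gap: 0.33
gripper_force: 0.7
```

Request:
drive_tool(plan=[[0,0,0,0,0,0,-1],[0,0,0,0,0,0,-1],[0,0,0,0,0,0,-1],[0,0,-0.02,0,0,0,-1],[0,0,-0.04,0,0,0,-1],[0,0,-0.04,0,0,0,-1],[0,0,0,0,0,0,-1]])

```text
t: 3.4
tcp_pos: [0.649, -0.2249, 0.1246]
tool_rot: [0.992, 0.123, 0.005, 0.004]
force: [0.6, -1.5, 0.2]
finger_gap: 0.282
gripper_force: 39.6
```

```bash
python3 go.py .3535 -.248 .12 -12.3; python3 go.py .3535 -.248 .12 14.3
```

```text
t 3.4 pos [ 0.649  -0.2249  0.1246] phi 14.1 tilt 0.71 gap 0.282 grip 39.6 F [ 0.6 -1.5  0.2]
tool shift mm [-292.2  -49.9    1.5] turn z deg 26.4
t 3.4 pos [ 0.649  -0.2249  0.1246] phi 14.1 tilt 0.71 gap 0.282 grip 39.6 F [ 0.6 -1.5  0.2]
tool shift mm [-292.2  -49.9    1.5] turn z deg -0.2
```

Request:
drive_tool(plan=[[-0.0365,-0.0062,0,0,0,0,-1],[-0.0365,-0.0062,0,0,0,0,-1],[-0.0365,-0.0062,0,0,0,0,-1],[-0.0365,-0.0062,0,0,0,0,-1],[-0.0365,-0.0062,0,0,0,0,-1],[-0.0365,-0.0062,0,0,0,0,-1],[-0.0365,-0.0062,0,0,0,0,-1],[-0.0365,-0.0062,0,0,0,0,-1],[0,0,0,0,0,8.5,-1],[0,0,0,0,0,8.5,-1]])

```text
t: 4.4
tcp_pos: [0.3484, -0.2459, 0.1179]
tool_rot: [1.0, -0.029, -0.001, -0.001]
force: [0.7, -0.6, -0.8]
finger_gap: 0.288
gripper_force: 39.6
```

Request:
drive_tool(plan=[[0,0,0,0,0,8.5,-1],[0,0,0,0,0,0.9,-1],[0,0,0,0,0,0,-1],[0,0,0,0,0,0,-1]])

```text
t: 4.8
tcp_pos: [0.3499, -0.2461, 0.1181]
tool_rot: [0.994, -0.106, -0.0, -0.0]
force: [-0.2, -0.4, -0.9]
finger_gap: 0.287
gripper_force: 39.6
```

```bash
python3 w.py w2; python3 go.py .3535 -.248 .034 -12.3
```

```text
t 4.8 pos [ 0.35   -0.2461  0.1182] phi -12.2 tilt 0.02 gap 0.287 grip 39.6 F [ 0.1 -0.1 -0.2]
tool shift mm [ 3.9  1.1 84.2] turn z deg 0.1
```

View pics/w2.png

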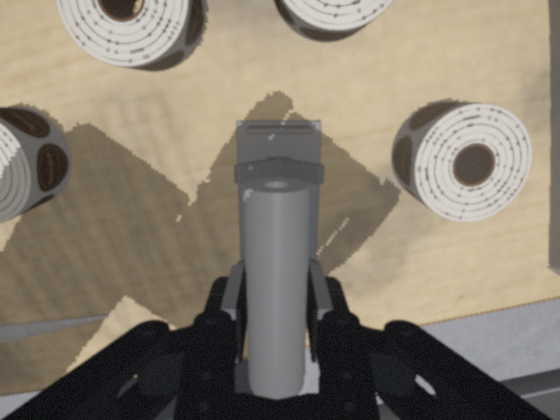

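The held foil (far end near (279,178)) lines up over the cradle, whose far stop edge runs (238,121)-(321,121) and saddle (235,170)-(323,170).

```bash
python3 - <<'E'
from h import *
d=np.load("pics/w2.npy",allow_pickle=True).item()
s=manip.sense();M=R.from_quat(s["tool_rot"]).as_matrix()
def f(px,z):
    X=onplane(d,px,z); return ((X-s["tcp_pos"])@M*1000).round(1)
print("stop edge",f([[238,121],[321,121]],.026)); print("saddle top", f([[235,162],[323,162]],.034)); print("saddle base",f([[240,258],[316,258]],.004));print("foil end",f([[278,178]],.115),f([[246,260],[312,260]],.1116))
E
```

```text
stop edge [[ 62.  -22.3  92.2]
 [ 62.1  27.2  92.2]]
saddle top [[ 38.8 -24.   84.2]
 [ 38.8  28.3  84.2]]
saddle base [[-37.9 -26.2 114.2]
 [-37.8  29.8 114.2]]
foil end [[47.3  1.2  3.2]] [[ 11.9 -12.    6.6]
 [ 11.9  15.3   6.6]]
```

Request:
drive_tool(plan=[[0.001,0.001,0.03,0,0,0,-1],[0,0,0.03,0,0,0,-1],[0,0,0.012,0,0,0,-1],[0,0,0.006,0,0,0,-1],[0,0,0.0045,0,0,0,-1],[0,0,0,0,0,0,-1],[0,0,0,0,0,0,-1]])

```text
t: 5.55
tcp_pos: [0.351, -0.2477, 0.0363]
tool_rot: [0.994, -0.107, 0.0, 0.0]
force: [0.5, -0.2, -1.7]
finger_gap: 0.288
gripper_force: 39.7
```

Request:
drive_tool(plan=[[0,0,0.001,0,0,0,-1],[0,0,0,0,0,0,0.1],[0,0,0,0,0,0,0.1],[0,0,0,0,0,0,0.1],[0,0,0,0,0,0,0.1],[0,0,-0.03,0,0,0,0.1],[0,0,-0.04,0,0,0,0.1],[0,0,-0.04,0,0,0,0.1],[0,0,0,0,0,0,0.1]])

```text
t: 6.45
tcp_pos: [0.3526, -0.2494, 0.1488]
tool_rot: [0.994, -0.107, 0.004, 0.003]
force: [0.4, -1.0, -0.1]
finger_gap: 0.548
gripper_force: 0.0
```

```bash
python3 w.py w3; python3 go.py .6316 .1975 .15 24; python3 -c "
from h import *
d=np.load('pics/w3.npy',allow_pickle=True).item();P=cloud(d)
from h import manip
q=P.reshape(-1,3);c,s=np.cos(np.radians(-12.3)),np.sin(np.radians(-12.3));r=(q[:,:2]-[.352,-.248]);a=r@[c,s];b=r@[-s,c]
for lo in range(-55,56,10):
    k=(abs(b)<.015)&(abs(a-lo/1000)<.003);print(lo,np.percentile(q[k,2],95).round(3) if k.sum() else None)
"
```

```text
t 6.5 pos [ 0.3518 -0.2486  0.147 ] phi -12.3 tilt 0.37 gap 0.554 grip 0.0 F [ 1.4  0.8 -0. ]
tool shift mm [ 178.8 -495.3   -4.1] turn z deg -36.3
-55 0.027
-45 0.043
-35 0.044
-25 0.044
-15 0.044
-5 0.044
5 0.211
15 0.223
25 0.043
35 0.044
45 0.042
55 0.028
```

View pics/w3.png

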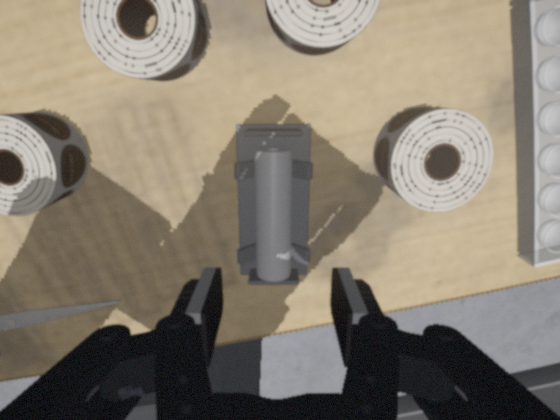

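The foil lies in the cradle, (255–291, 150–280), and its top is level at about 43 mm between the stops. Next is the marker.

Request:
drive_tool(plan=[[0.0137,-0.038,0,0,0,0,1],[0.0137,-0.038,0,0,0,0,1],[0.0137,-0.038,0,0,0,0,1],[0.0137,-0.038,0,0,0,0,1],[0.0137,-0.038,0,0,0,0,1],[0.0137,-0.038,0,0,0,0,1],[0.0137,-0.038,0,0,0,0,1],[0.0137,-0.038,0,0,0,0,1],[0.0137,-0.038,0,0,0,0,1],[0.0137,-0.038,0,0,0,0,1]])

```text
t: 7.5
tcp_pos: [0.5648, 0.0964, 0.1427]
tool_rot: [0.994, -0.107, -0.002, 0.0]
force: [0.4, -0.2, -0.3]
finger_gap: 1.003
gripper_force: 0.0
```

Request:
drive_tool(plan=[[0.0137,-0.038,0,0,0,0,1],[0.0137,-0.038,0,0,0,0,1],[0.0137,-0.038,0,0,0,0,1],[0,0,0,0,0,-7.3,1],[0,0,0,0,0,-7.3,1],[0,0,0,0,0,-7.3,1],[0,0,0,0,0,-7.3,1],[0,0,0,0,0,-7.3,1],[0,0,0,0,0,0,1],[0,0,0,0,0,0,1]])

```text
t: 8.5
tcp_pos: [0.6289, 0.1973, 0.1431]
tool_rot: [0.978, 0.209, -0.001, -0.0]
force: [-0.0, -0.1, 0.7]
finger_gap: 0.999
gripper_force: 0.0
```

```bash
python3 w.py w4; python3 go.py .6316 .1975 .016 24
```

```text
t 8.6 pos [0.6291 0.1973 0.1435] phi 24.1 tilt 0.13 gap 0.998 grip 0.0 F [ 0.1 -0.7 -0.3]
tool shift mm [  2.7   0.9 127.5] turn z deg 0.1
```

View pics/w4.png

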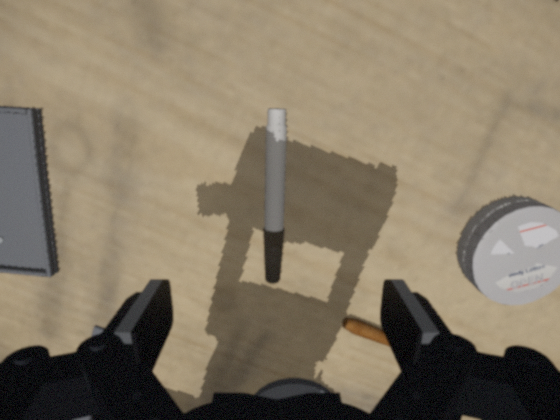

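The marker runs from (277,108) to (273,283), between the fingers.

```bash
python3 - <<'E'
from h import *
d=np.load("pics/w4.npy",allow_pickle=True).item()
X=onplane(d,[[277,108],[273,283]],.010)[:,:2]; e=X[0]-X[1]
print(X.round(4),X.mean(0).round(4),np.hypot(*e).round(4),np.degrees(np.arctan2(e[1],e[0])).round(1))
E
```

```text
[[0.6907 0.2252]
 [0.5641 0.1721]] [0.6274 0.1986] 0.1373 22.8
```

Request:
drive_tool(plan=[[0,0,0.035,0,0,1,1],[0,0,0.035,0,0,0,0.2],[0,0,0.035,0,0,0,0],[0,0,0.015,0,0,0,0],[0,0,0.008,0,0,0,0],[0,0,0,0,0,0,0],[0,0,0,0,0,0,-1],[0,0,0,0,0,0,-1],[0,0,0,0,0,0,-1],[0,0,0,0,0,0,-1]], newtons=30)

```text
t: 9.55
tcp_pos: [0.6311, 0.1977, 0.0188]
tool_rot: [0.98, 0.201, 0.002, 0.0]
force: [0.2, 0.5, 5.1]
finger_gap: 0.165
gripper_force: 29.9
```

Request:
drive_tool(plan=[[0,0,0,0,0,0,-1],[0,0,0,0,0,0,-1]])

```text
t: 9.75
tcp_pos: [0.6311, 0.1977, 0.0187]
tool_rot: [0.98, 0.201, 0.002, 0.0]
force: [0.1, 0.1, 7.8]
finger_gap: 0.166
gripper_force: 29.9
```

Request:
drive_tool(plan=[[0,0,-0.015,0,0,0,-1],[0,0,-0.035,0,0,0,-1],[0,0,-0.035,0,0,0,-1],[0,0,-0.02,0,0,0,-1],[0,0,0,0,0,0,-1],[0,0,0,0,0,0,-1]])

```text
t: 10.35
tcp_pos: [0.6294, 0.1974, 0.1224]
tool_rot: [0.98, 0.201, 0.0, 0.0]
force: [0.0, -0.1, -0.1]
finger_gap: 0.163
gripper_force: 29.3
```

```bash
python3 go.py .376 .277 .12 1
```

```text
t 10.3 pos [0.6294 0.1974 0.1224] phi 23.2 tilt 0.02 gap 0.163 grip 29.3 F [ 0.  -0.1 -0.1]
tool shift mm [-201.5 -173.1    2.3] turn z deg 22.2
```

Request:
drive_tool(plan=[[-0.0288,-0.0247,0,0,0,0,-1],[-0.0288,-0.0247,0,0,0,0,-1],[-0.0288,-0.0247,0,0,0,0,-1],[-0.0288,-0.0247,0,0,0,0,-1],[-0.0288,-0.0247,0,0,0,0,-1],[-0.0288,-0.0247,0,0,0,0,-1],[-0.0288,-0.0247,0,0,0,0,-1],[0,0,0,0,0,7.4,-1],[0,0,0,0,0,7.4,-1],[0,0,0,0,0,7.4,-1]])

```text
t: 11.35
tcp_pos: [0.3746, 0.2765, 0.1206]
tool_rot: [1.0, 0.007, -0.002, 0.001]
force: [0.2, -0.6, -0.2]
finger_gap: 0.164
gripper_force: 29.4
```

Request:
drive_tool(plan=[[0,0,0,0,0,0,-1],[0,0,0,0,0,0,-1]])

```text
t: 11.55
tcp_pos: [0.3755, 0.2764, 0.121]
tool_rot: [1.0, 0.01, -0.001, 0.0]
force: [0.7, 1.1, -1.5]
finger_gap: 0.17
gripper_force: 29.4
```

```bash
python3 w.py w5; python3 go.py .376 .277 .032 1
```

```text
t 11.6 pos [0.3757 0.2765 0.1211] phi 1.2 tilt 0.11 gap 0.162 grip 29.4 F [ 0.6  0.7 -0.5]
tool shift mm [ 0.5 -0.6 89.1] turn z deg 0.2
```

View pics/w5.png

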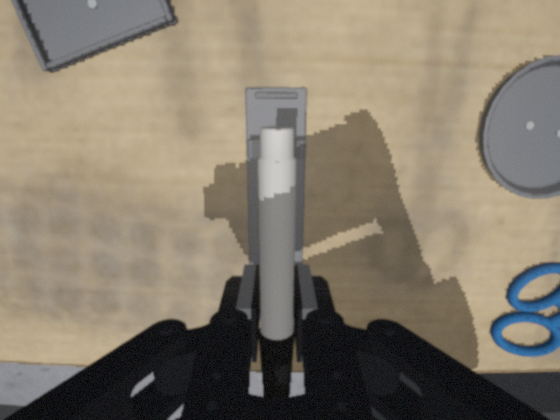

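The marker's far end is at (277,128); the rest's far edge runs (246,88)-(307,88), and its sides are at (248,230) and (305,230).

```bash
python3 - <<'E'
from h import *
d=np.load("pics/w5.npy",allow_pickle=True).item()
s=manip.sense();M=R.from_quat(s["tool_rot"]).as_matrix()
def f(px,z):
    X=onplane(d,px,z); return ((X-s["tcp_pos"])@M*1000).round(1)
print("stop edge z22",f([[246,88],[307,88]],.022),"z4",f([[246,88],[307,88]],.004));print("base sides",f([[248,230],[305,230]],.004));print("pen end",f([[277,128]],.112),f([[263,145],[294,145],[258,210],[296,210]],.1105))
E
```

```text
stop edge z22 [[ 80.7 -18.   99. ]
 [ 80.7  18.5  99. ]] z4 [[ 81.  -19.5 117. ]
 [ 81.   20.  117. ]]
base sides [[-17.1 -20.4 117.1]
 [-17.1  21.  117.2]]
pen end [[64.9  0.4  9. ]] [[58.4 -5.  10.5]
 [58.4  6.9 10.5]
 [32.2 -7.3 10.5]
 [32.2  8.2 10.6]]
```

Request:
drive_tool(plan=[[0,0,0.035,0,0,0,-1],[0,0,0.03,0,0,0,-1],[0,0,0.012,0,0,0,-1],[0,0,0.007,0,0,0,-1],[0,0,0.003,0,0,0,-1],[0,0,0,0,0,0,-1],[0,0,0,0,0,0,-1]])

```text
t: 12.3
tcp_pos: [0.3768, 0.277, 0.0356]
tool_rot: [1.0, 0.009, 0.001, -0.0]
force: [0.7, 0.3, 0.1]
finger_gap: 0.169
gripper_force: 29.4
```

Request:
drive_tool(plan=[[0,0,0.003,0,0,0,-1],[0,0,0,0,0,0,-1],[0,0,0,0,0,0,-0.2],[0,0,0,0,0,0,-0.2],[0,0,0,0,0,0,-0.2],[0,0,-0.03,0,0,0,-0.2],[0,0,-0.04,0,0,0,0],[0,0,-0.04,0,0,0,0.5],[0,0,0,0,0,0,1],[0,0,0,0,0,0,1]])

```text
t: 13.3
tcp_pos: [0.3766, 0.277, 0.1426]
tool_rot: [1.0, 0.009, 0.001, -0.0]
force: [-0.2, -0.4, 0.5]
finger_gap: 0.977
gripper_force: 0.0
```

```bash
python3 w.py w6; python3 go.py .5621 -.408 .15 2.9;python3 -c "
from h import *
d=np.load('pics/w6.npy',allow_pickle=True).item();P=cloud(d);q=P.reshape(-1,3);r=q[:,:2]-[.376,.277]
for lo in range(-80,81,10):
    k=(abs(r[:,1])<.01)&(abs(r[:,0]-lo/1000)<.003);print(lo,np.percentile(q[k,2],95).round(3) if k.sum() else None,end='; ')
"
```

```text
t 13.3 pos [0.3758 0.2766 0.1416] phi 1.0 tilt 0.03 gap 0.999 grip 0.0 F [-0.2  0.  -0.5]
tool shift mm [173.9 687.9  -8.4] turn z deg -1.9
-80 0.024; -70 0.028; -60 0.032; -50 0.032; -40 0.032; -30 0.033; -20 0.033; -10 0.032; 0 0.033; 10 0.212; 20 0.033; 30 0.033; 40 0.033; 50 0.033; 60 0.032; 70 0.007; 80 0.273;
```

View pics/w6.png

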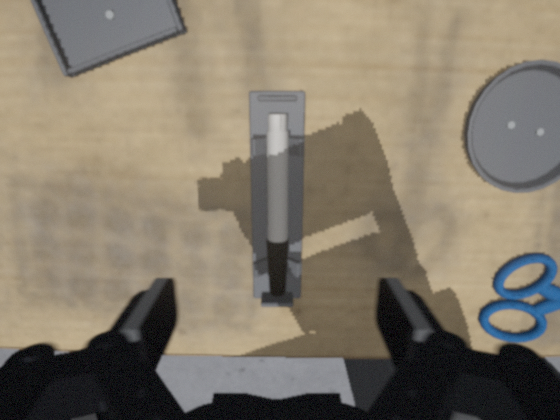

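The marker lies level in the rest, from (278,113) to about (277,294); I'll check its near end against the stop at (277,298).

```bash
python3 - <<'E'
from h import *
d=np.load("pics/w6.npy",allow_pickle=True).item()
print("pen",onplane(d,[[278,113],[277,293]],.023).round(4)); print("rest ends",onplane(d,[[277,91],[277,104],[277,293],[277,305]],.022).round(4))
P=cloud(d)
for v in list(range(88,120,3))+list(range(276,310,3)): print(v,P[v,277].round(3)[[0,2]],d["image"][v,277].tolist(),P[v,264].round(3)[[0,2]])
E
```

```text
pen [[0.4422 0.277  0.023 ]
 [0.3065 0.2751 0.023 ]]
rest ends [[0.4562 0.278  0.022 ]
 [0.4479 0.2778 0.022 ]
 [0.3059 0.2751 0.022 ]
 [0.2951 0.2749 0.022 ]]
88 [0.458 0.   ] [174, 162, 135] [0.458 0.002]
91 [0.456 0.006] [137, 132, 126] [0.456 0.005]
94 [0.454 0.022] [128, 129, 130] [0.454 0.023]
97 [0.452 0.025] [124, 123, 124] [0.452 0.024]
100 [0.45  0.023] [121, 119, 121] [0.45  0.023]
103 [0.448 0.006] [142, 140, 142] [0.448 0.007]
106 [0.446 0.006] [141, 141, 143] [0.446 0.007]
109 [0.444 0.006] [140, 137, 142] [0.444 0.005]
112 [0.442 0.005] [124, 124, 124] [0.442 0.007]
115 [0.441 0.032] [194, 192, 189] [0.44  0.006]
118 [0.439 0.03 ] [203, 201, 199] [0.438 0.004]
276 [0.326 0.031] [35, 34, 28] [0.312 0.006]
279 [0.324 0.032] [36, 33, 27] [0.309 0.006]
282 [0.321 0.032] [32, 29, 21] [0.307 0.006]
285 [0.318 0.032] [29, 27, 23] [0.303 0.005]
288 [0.316 0.032] [33, 28, 23] [0.3   0.005]
291 [0.313 0.032] [26, 28, 20] [0.298 0.005]
294 [0.31  0.031] [31, 28, 26] [0.299 0.011]
297 [0.299 0.016] [47, 47, 48] [0.298 0.015]
300 [0.298 0.019] [51, 50, 52] [0.298 0.019]
303 [0.298 0.024] [85, 84, 87] [0.298 0.024]
306 [0.295 0.024] [136, 129, 121] [0.295 0.023]
309 [0.279 0.002] [183, 167, 138] [0.279 0.003]
```

The marker is seated: ends clear of both stops, and top at 30 mm after the 2 mm depth bias. On to the carton.

Request:
drive_tool(plan=[[0.0109,0.043,0,0,0,0,1],[0.0109,0.043,0,0,0,0,1],[0.0109,0.043,0,0,0,0,1],[0.0109,0.043,0,0,0,0,1],[0.0109,0.043,0,0,0,0,1],[0.0109,0.043,0,0,0,0,1],[0.0109,0.043,0,0,0,0,1],[0.0109,0.043,0,0,0,0,1],[0.0109,0.043,0,0,0,0,1],[0.0109,0.043,0,0,0,0,1]])

```text
t: 14.35
tcp_pos: [0.4919, -0.1525, 0.1396]
tool_rot: [1.0, 0.009, -0.002, -0.001]
force: [0.5, -0.0, -0.4]
finger_gap: 1.002
gripper_force: 0.0
```

Request:
drive_tool(plan=[[0.0109,0.043,0,0,0,0,1],[0.0109,0.043,0,0,0,0,1],[0.0109,0.043,0,0,0,0,1],[0.0109,0.043,0,0,0,0,1],[0.0109,0.043,0,0,0,0,1],[0.0109,0.043,0,0,0,-1.9,1],[0,0,0,0,0,0,1],[0,0,0,0,0,0,1]])

```text
t: 15.15
tcp_pos: [0.5617, -0.408, 0.1386]
tool_rot: [1.0, 0.025, -0.002, -0.002]
force: [0.1, 0.4, -0.4]
finger_gap: 0.999
gripper_force: 0.0
```

```bash
python3 w.py w7; python3 go.py .5621 -.408 .03 2.9; python3 go.py .5621 -.408 .03 2.9; python3 wm.py w7 .034 120 80 440 330 4
```

```text
t 15.2 pos [ 0.5616 -0.4067  0.1389] phi 2.9 tilt 0.33 gap 0.997 grip 0.0 F [0.4 0.8 0.1]
tool shift mm [  0.8   1.8 108.9] turn z deg -0.0
t 15.2 pos [ 0.5616 -0.4067  0.1389] phi 2.9 tilt 0.33 gap 0.997 grip 0.0 F [0.4 0.8 0.1]
tool shift mm [  0.8   1.8 108.9] turn z deg -0.0
[ 236  150   92  138 5604]
mean [ 0.5459 -0.4123] rect 554.4 -410.5 LxW 100.0 62.4 deg 2.3 pca -12.3
```

View pics/w7.png

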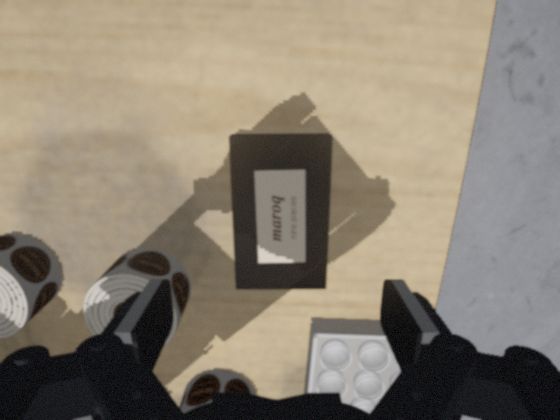

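The carton's top runs from (230,134)/(332,134) to (237,289)/(327,289).

```bash
python3 - <<'E'
from h import *
d=np.load("pics/w7.npy",allow_pickle=True).item(); C=[[230,134],[332,134],[327,289],[237,289]]
X=onplane(d,C,.034)[:,:2]; print(X.round(4),X.mean(0).round(4),[np.hypot(*(X[i]-X[i-1])).round(4) for i in range(4)])
for a,b in ((0,3),(1,2)): e=X[a]-X[b]; print(np.degrees(np.arctan2(e[1],e[0])).round(1))
P=cloud(d)
for v in range(125,300,4): print(v,P[v,281].round(3)[[0,2]],end=' ')
E
```

```text
[[ 0.6129 -0.3756]
 [ 0.6161 -0.4404]
 [ 0.5049 -0.4476]
 [ 0.5015 -0.3818]] [ 0.5589 -0.4114] [np.float64(0.1115), np.float64(0.0649), np.float64(0.1115), np.float64(0.0658)]
3.2
3.7
125 [0.617 0.   ] 129 [0.615 0.001] 133 [0.612 0.003] 137 [0.613 0.035] 141 [0.61  0.037] 145 [0.608 0.035] 149 [0.605 0.036] 153 [0.603 0.035] 157 [0.6   0.035] 161 [0.598 0.036] 165 [0.595 0.035] 169 [0.592 0.034] 173 [0.59  0.036] 177 [0.587 0.037] 181 [0.584 0.035] 185 [0.582 0.035] 189 [0.579 0.036] 193 [0.576 0.035] 197 [0.574 0.036] 201 [0.571 0.037] 205 [0.568 0.037] 209 [0.565 0.035] 213 [0.562 0.036] 217 [0.56  0.037] 221 [0.557 0.037] 225 [0.553 0.035] 229 [0.551 0.035] 233 [0.548 0.035] 237 [0.545 0.036] 241 [0.542 0.036] 245 [0.539 0.035] 249 [0.536 0.036] 253 [0.533 0.035] 257 [0.53  0.036] 261 [0.527 0.036] 265 [0.523 0.035] 269 [0.521 0.036] 273 [0.518 0.036] 277 [0.514 0.035] 281 [0.51  0.035] 285 [0.507 0.036] 289 [0.484 0.001] 293 [0.481 0.001] 297 [0.477 0.002]
```

Request:
drive_tool(plan=[[-0.0015,0.003,0.04,0,0,-0.4,1],[0,0,0.035,0,0,0,1],[0,0,0.022,0,0,0,1],[0,0,0,0,0,0,1],[0,0,0,0,0,0,1]], newtons=60)

```text
t: 15.7
tcp_pos: [0.5614, -0.4094, 0.0443]
tool_rot: [1.0, 0.03, -0.001, -0.001]
force: [1.1, -0.1, -0.1]
finger_gap: 1.002
gripper_force: 0.0
```

```bash
python3 go.py .560 -.4105 .027 3.3
```

```text
t 15.7 pos [ 0.5614 -0.4094  0.0443] phi 3.4 tilt 0.13 gap 1.002 grip 0.0 F [ 1.1 -0.1 -0.1]
tool shift mm [-1.4  1.  17.3] turn z deg 0.1
```

Request:
drive_tool(plan=[[-0.001,0.001,0.012,0,0,0,1],[0,0,0.006,0,0,0,1],[0,0,0,0,0,0,1],[0,0,0,0,0,0,-1],[0,0,0,0,0,0,-1],[0,0,0,0,0,0,-1],[0,0,0,0,0,0,-1]])

```text
t: 16.4
tcp_pos: [0.5613, -0.4127, 0.0278]
tool_rot: [1.0, 0.029, 0.001, 0.001]
force: [0.5, 0.6, 3.8]
finger_gap: 0.762
gripper_force: 69.7
```

Request:
drive_tool(plan=[[0,0,0,0,0,0,-1],[0,0,-0.015,0,0,0,-1],[0,0,-0.025,0,0,0,-1],[0,0,0,0,0,0,-1]])

```text
t: 16.8
tcp_pos: [0.5624, -0.4137, 0.0702]
tool_rot: [1.0, 0.029, 0.002, 0.002]
force: [0.7, -1.1, -1.1]
finger_gap: 0.763
gripper_force: 69.2
```

```bash
python3 w.py w8; python3 go.py .547 .4035 .12 19
```

```text
t 16.9 pos [ 0.5616 -0.413   0.0686] phi 3.3 tilt 0.23 gap 0.759 grip 69.2 F [ 0.3 -0.6 -1.2]
tool shift mm [  33.  -815.8  -53.7] turn z deg -15.7
```

View pics/w8.png

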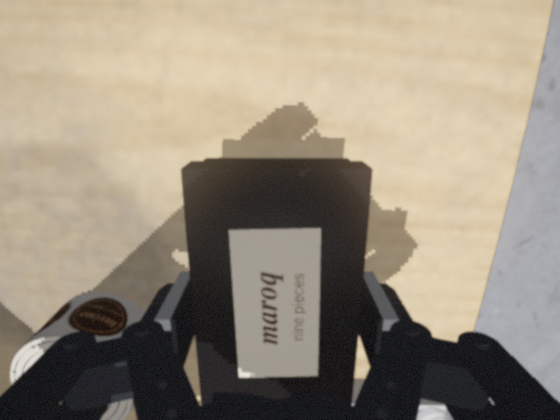

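Request:
drive_tool(plan=[[0,-0.02,-0.03,0,0,0,-1],[0.001,-0.035,-0.03,0,0,0,-1],[0.002,-0.045,0,0,0,0,-1],[0.002,-0.045,0,0,0,0,-1],[0.002,-0.045,0,0,0,0,-1],[0.002,-0.045,0,0,0,0,-1],[0.002,-0.045,0,0,0,0,-1],[0.002,-0.045,0,0,0,0,-1],[0.002,-0.045,0,0,0,0,-1],[0.002,-0.045,0,0,0,0,-1]])

```text
t: 17.85
tcp_pos: [0.5525, 0.0051, 0.1258]
tool_rot: [1.0, 0.029, -0.001, -0.0]
force: [0.7, 0.3, -1.9]
finger_gap: 0.76
gripper_force: 69.2
```

Request:
drive_tool(plan=[[0.002,-0.045,0,0,0,0,-1],[0.002,-0.045,0,0,0,0,-1],[0.002,-0.045,0,0,0,0,-1],[0.002,-0.045,0,0,0,0,-1],[0.002,-0.045,0,0,0,0,-1],[0.002,-0.045,0,0,0,0,-1],[0.002,-0.04,0,0,0,0,-1],[0.001,-0.03,0,0,0,0,-1],[0,-0.015,0,0,0,0,-1],[0,0,0,0,0,0,-1]])

```text
t: 18.85
tcp_pos: [0.5469, 0.3598, 0.1258]
tool_rot: [1.0, 0.03, -0.001, 0.0]
force: [-0.2, -0.6, -1.6]
finger_gap: 0.765
gripper_force: 69.2
```

Request:
drive_tool(plan=[[0,0,0,0,0,-7.9,-1],[0,0,0,0,0,-7.8,-1],[0,0,0,0,0,0,-1],[0,0,0,0,0,0,-1]])

```text
t: 19.25
tcp_pos: [0.548, 0.3567, 0.1265]
tool_rot: [0.987, 0.163, -0.001, 0.0]
force: [-0.2, 0.3, -1.2]
finger_gap: 0.764
gripper_force: 69.2
```

```bash
python3 go.py .547 .4035 .12 19; python3 w.py w9
```

```text
t 19.2 pos [0.548  0.3567 0.1265] phi 18.8 tilt 0.08 gap 0.764 grip 69.2 F [-0.2  0.3 -1.2]
tool shift mm [ 14.1 -44.6   6.4] turn z deg -0.2
```

View pics/w9.png

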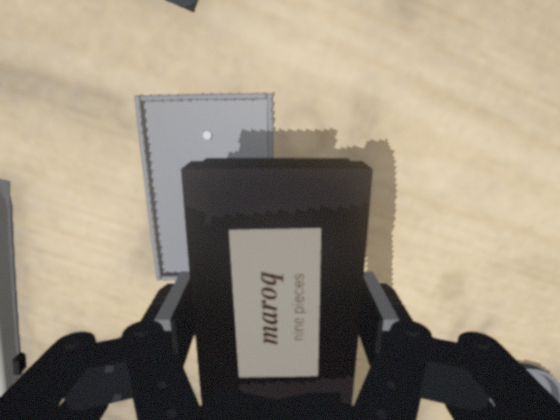

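The carton is held; the tray's rim corners are visible at (136,97), (273,93) and (158,279).

```bash
python3 - <<'E'
from h import *
d=np.load("pics/w9.npy",allow_pickle=True).item(); s=manip.sense();M=R.from_quat(s["tool_rot"]).as_matrix()
X=onplane(d,[[136,97],[273,93],[158,279]],.012); print(X.round(4))
T=((X-s["tcp_pos"])@M*1000).round(1); print(T, "lens",np.hypot(*(X[0]-X[1])[:2]),np.hypot(*(X[0]-X[2])[:2]))
c=(X[1]+X[2])/2; print("centre",c.round(4),((c-s["tcp_pos"])@M*1000).round(1)); e=X[0]-X[2];print(np.degrees(np.arctan2(e[1],e[0])))
B=onplane(d,[[183,165],[371,165]],s["tcp_pos"][2]+.006); print("box far top corners",((B-s["tcp_pos"])@M*1000).round(1))
E
```

```text
[[0.5907 0.4679 0.012 ]
 [0.6211 0.3842 0.012 ]
 [0.4662 0.4241 0.012 ]]
[[ 76.2 -91.2 114.5]
 [ 78.   -2.2 114.5]
 [-55.8 -89.9 114.6]] lens 0.08898120069216027 0.13198759468186058
centre [0.5436 0.4042 0.012 ] [ 11.1 -46.1 114.6]
19.369122089226618
box far top corners [[ 53.9 -32.3  -6.1]
 [ 53.9  32.6  -6. ]]
```

Request:
drive_tool(plan=[[0.0125,-0.0457,0,0,0,0,-1],[0,0,0,0,0,-0.4,-1],[0,0,0.035,0,0,0,-1],[0,0,0.03,0,0,0,-1],[0,0,0.015,0,0,0,-1],[0,0,0,0,0,0,-1],[0,0,0,0,0,0,-1]])

```text
t: 20.0
tcp_pos: [0.5455, 0.4056, 0.0473]
tool_rot: [0.986, 0.168, 0.0, -0.0]
force: [-0.4, -0.4, -0.4]
finger_gap: 0.76
gripper_force: 69.1
```

```bash
python3 go.py .5455 .4035 .0318 19.2
```

```text
t 20.0 pos [0.5455 0.4056 0.0473] phi 19.4 tilt 0.04 gap 0.760 grip 69.1 F [-0.4 -0.4 -0.4]
tool shift mm [-0.7  2.  15.5] turn z deg 0.2
```

Request:
drive_tool(plan=[[0,0.0015,0.007,0,0,0,-1],[0,0,0.004,0,0,0,-1],[0,0,0.003,0,0,0,-1],[0,0,0,0,0,0,-1],[0,0,0,0,0,0,-1]])

```text
t: 20.5
tcp_pos: [0.5454, 0.4044, 0.033]
tool_rot: [0.986, 0.169, 0.0, -0.0]
force: [0.8, 0.1, -1.3]
finger_gap: 0.763
gripper_force: 69.3
```

Request:
drive_tool(plan=[[0,0,0.001,0,0,0,-1],[0,0,0,0,0,0,1],[0,0,0,0,0,0,1],[0,0,0,0,0,0,1],[0,0,-0.02,0,0,0,1],[0,0,-0.04,0,0,0,1],[0,0,-0.05,0,0,0,1],[0,0,0,0,0,0,1]])

```text
t: 21.3
tcp_pos: [0.5499, 0.4069, 0.1496]
tool_rot: [0.986, 0.169, 0.007, -0.002]
force: [1.1, 1.5, 1.1]
finger_gap: 1.0
gripper_force: 0.0
```

```bash
python3 w.py w10; python3 go.py .4274 -.0826 .15 20
```

```text
t 21.4 pos [0.5481 0.4058 0.1465] phi 19.4 tilt 0.56 gap 1.004 grip 0.0 F [ 0.1 -0.5 -0.1]
tool shift mm [-276.2  420.4   -6.8] turn z deg -0.6
```

View pics/w10.png

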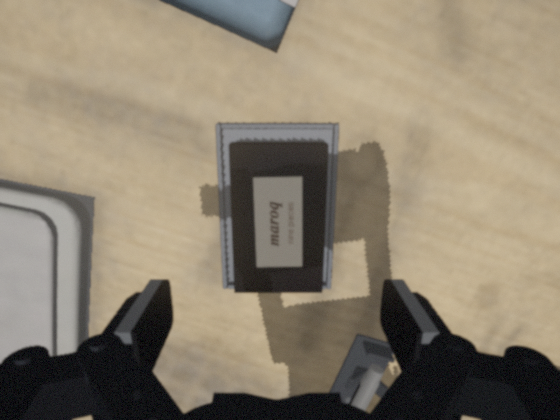

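The carton lies within the tray's rim (219,123)-(338,285). That was my 14th picture, so from here I check by numbers only.

```bash
python3 - <<'E'
from h import *
d=np.load("pics/w10.npy",allow_pickle=True).item(); P=cloud(d)
C=onplane(d,[[230,141],[328,141],[323,291],[236,291]],.038)[:,:2]; T=onplane(d,[[218,123],[339,123],[332,287],[223,287]],.012)[:,:2]
print("box",C.mean(0).round(4),"tray",T.mean(0).round(4),[np.hypot(*(C[i]-C[i-1])).round(4) for i in range(2)],[np.hypot(*(T[i]-T[i-1])).round(4) for i in range(2)])
for v in (150,170,275,285): print(v,[P[v,u,2].round(3) for u in (240,280,318)])
# sticker roll from top view, current
d=snap("top"); P=cloud(d); np.save("pics/top1.npy",d,allow_pickle=True)
q=P.reshape(-1,3); k=(np.hypot(q[:,0]-.427,q[:,1]+.083)<.05)&(q[:,2]>.036)&(q[:,2]<.06); X=q[k]
print("roll",k.sum(),np.median(X,0).round(4),X[:,:2].min(0),X[:,:2].max(0)); (x,y),r=cv2.minEnclosingCircle((X[:,:2]*1000).astype(np.float32)); print(x,y,r)
E
```

```text
box [0.5447 0.4036] tray [0.544  0.4043] [np.float64(0.1113), np.float64(0.0648)] [np.float64(0.1324), np.float64(0.0874)]
150 [np.float64(0.041), np.float64(0.043), np.float64(0.041)]
170 [np.float64(0.041), np.float64(0.04), np.float64(0.04)]
275 [np.float64(0.04), np.float64(0.041), np.float64(0.04)]
285 [np.float64(0.041), np.float64(0.041), np.float64(0.041)]
roll 323 [ 0.4271 -0.084   0.046 ] [ 0.39551286 -0.11546425] [ 0.46101171 -0.0531941 ]
427.5036926269531 -81.51350402832031 34.077911376953125
```

Request:
drive_tool(plan=[[-0.021,0.032,0,0,0,0,1],[-0.021,0.032,0,0,0,0,1],[-0.021,0.032,0,0,0,0,1],[-0.021,0.032,0,0,0,0,1],[-0.021,0.032,0,0,0,0,1],[-0.021,0.032,0,0,0,0,1],[-0.021,0.032,0,0,0,0,1],[-0.021,0.032,0,0,0,0,1],[-0.021,0.032,0,0,0,0,1],[-0.021,0.032,0,0,0,0,1]])

```text
t: 22.4
tcp_pos: [0.452, 0.0316, 0.1405]
tool_rot: [0.986, 0.169, -0.002, -0.001]
force: [0.1, -1.2, 0.5]
finger_gap: 1.001
gripper_force: 0.0
```

Request:
drive_tool(plan=[[-0.021,0.032,0,0,0,0,1],[-0.021,0.032,0,0,0,0,1],[-0.021,0.032,0,0,0,0,1],[0,0.002,0,0,0,0,1],[0,0,0,0,0,0,1],[0,0,0,0,0,0,1]])

```text
t: 23.0
tcp_pos: [0.4263, -0.0796, 0.1412]
tool_rot: [0.986, 0.169, -0.001, -0.001]
force: [0.7, -0.0, -0.5]
finger_gap: 1.004
gripper_force: 0.0
```

```bash
python3 go.py .4273 -.083 .034 19; python3 w.py w11; python3 - <<'E'
from h import *
d=np.load("pics/w11.npy",allow_pickle=True).item(); q=cloud(d).reshape(-1,3)
for h in (.04,.044):
  k=(np.hypot(q[:,0]-.427,q[:,1]+.083)<.05)&(q[:,2]>h)&(q[:,2]<.055); X=q[k]; (x,y),r=cv2.minEnclosingCircle((X[:,:2]*1000).astype(np.float32)); print(k.sum(),x,y,r,np.median(X[:,2]))
E
```

```text
t 23.0 pos [ 0.4263 -0.0796  0.1412] phi 19.5 tilt 0.14 gap 1.004 grip 0.0 F [ 0.7 -0.  -0.5]
tool shift mm [ -0.    3.7 107.2] turn z deg 0.5
7455 424.22711181640625 -82.86402130126953 34.2818717956543 0.047636450338272546
7276 424.22711181640625 -82.86402130126953 34.2818717956543 0.047658010868386586
```

Roll at about (0.426,-0.083), with radius 34 as stated. Descend and grip.

Request:
drive_tool(plan=[[-0.001,0.0035,0.035,0,0,0,1],[0,0,0.035,0,0,0,1],[0,0,0.025,0,0,0,1],[0,0,0.014,0,0,0,1],[0,0,0,0,0,0,1],[0,0,0,0,0,0,1],[0,0,0,0,0,0,-1],[0,0,0,0,0,0,-1],[0,0,0,0,0,0,-1],[0,0,0,0,0,0,-1]], newtons=70)

```text
t: 24.05
tcp_pos: [0.4275, -0.0839, 0.0343]
tool_rot: [0.986, 0.169, 0.001, 0.0]
force: [0.7, 2.6, 6.0]
finger_gap: 0.767
gripper_force: 77.9
```

Request:
drive_tool(plan=[[0,0,0,0,0,0,-1],[0,0,0,0,0,0,-1]])

```text
t: 24.25
tcp_pos: [0.4275, -0.0839, 0.0343]
tool_rot: [0.986, 0.169, 0.001, 0.0]
force: [0.2, 4.0, 6.0]
finger_gap: 0.773
gripper_force: 77.9
```

Request:
drive_tool(plan=[[0,0,-0.015,0,0,0,-1],[0,0,-0.03,0,0,0,-1],[0,0,-0.02,0,0,0,-1],[0,0,0,0,0,0,-1],[0,0,0,0,0,0,-1]])

```text
t: 24.75
tcp_pos: [0.4274, -0.0844, 0.0984]
tool_rot: [0.986, 0.169, 0.001, 0.001]
force: [-1.1, -0.1, -2.2]
finger_gap: 0.77
gripper_force: 80.0
```

```bash
python3 go.py .4395 .093 .1 19.5; python3 - <<'E'
from h import *
s=manip.sense(); d=snap("wrist"); q=cloud(d).reshape(-1,3); zt=s["tcp_pos"][2]+.0117
k=(np.hypot(*(q[:,:2]-s["tcp_pos"][:2]).T)<.045)&(abs(q[:,2]-zt-.001)<.003); X=q[k]; (x,y),r=cv2.minEnclosingCircle((X[:,:2]*1000).astype(np.float32)); print(k.sum(),x,y,r,s["tcp_pos"])
d=np.load("pics/top1.npy",allow_pickle=True).item(); b=cv2.cvtColor(d["image"],cv2.COLOR_RGB2LAB)[:,:,2].astype(int)-128
m=np.zeros((420,560),np.uint8); m[205:260,230:280]=(b<4)[205:260,230:280]; m=cv2.morphologyEx(m,cv2.MORPH_OPEN,np.ones((5,5)))
X=onplane(d,np.argwhere(m)[:,::-1],.012)[:,:2]; print("dish",X.mean(0),cv2.minEnclosingCircle((X*1000).astype(np.float32)))
E
```

```text
t 24.8 pos [ 0.4274 -0.0844  0.0984] phi 19.4 tilt 0.11 gap 0.770 grip 80.0 F [-1.1 -0.1 -2.2]
tool shift mm [  70.4 -163.2   -1.8] turn z deg -0.1
21080 431.55963134765625 -82.80219268798828 44.74045181274414 [ 0.42738562 -0.08436365  0.09835122]
dish [0.43984599 0.09342308] ((439.83209228515625, 93.57164001464844), 46.54615783691406)
```

Request:
drive_tool(plan=[[0.014,-0.0325,0,0,0,0,-1],[0.014,-0.0325,0,0,0,0,-1],[0.014,-0.0325,0,0,0,0,-1],[0.014,-0.0325,0,0,0,0,-1],[0.0144,-0.0335,0,0,0,0,-1],[0,0,0.02,0,0,0,-1],[0,0,0.02,0,0,0,-1],[0,0,0.005,0,0,0,-1],[0,0,0,0,0,0,-1],[0,0,0,0,0,0,-1]])

```text
t: 25.8
tcp_pos: [0.439, 0.093, 0.0527]
tool_rot: [0.986, 0.168, -0.0, -0.0]
force: [-0.2, -0.2, -2.3]
finger_gap: 0.768
gripper_force: 79.9
```

```bash
python3 go.py .4395 .093 .0385 19.5
```

```text
t 25.8 pos [0.439  0.093  0.0527] phi 19.4 tilt 0.05 gap 0.768 grip 79.9 F [-0.2 -0.2 -2.3]
tool shift mm [ 0.4  0.2 14.2] turn z deg -0.1
```

Request:
drive_tool(plan=[[0,0,0.008,0,0,0,-1],[0,0,0.004,0,0,0,-1],[0,0,0.002,0,0,0,-1],[0,0,0,0,0,0,-1],[0,0,0,0,0,0,-1]])

```text
t: 26.3
tcp_pos: [0.4393, 0.0931, 0.0394]
tool_rot: [0.986, 0.169, 0.0, 0.0]
force: [-0.7, -1.1, 4.3]
finger_gap: 0.766
gripper_force: 80.8
```

Contact with the dish floor; release and retreat.

Request:
drive_tool(plan=[[0,0,0,0,0,0,1],[0,0,0,0,0,0,1],[0,0,0,0,0,0,1],[0,0,0,0,0,0,1],[0,0,-0.02,0,0,0,1],[0,0,-0.04,0,0,0,1],[0,0,-0.05,0,0,0,1],[0,0,-0.04,0,0,0,1],[0,0,0,0,0,0,1],[0,0,0,0,0,0,1]])

```text
t: 27.3
tcp_pos: [0.4394, 0.0933, 0.1895]
tool_rot: [0.986, 0.169, 0.001, 0.0]
force: [-0.2, 0.3, -0.1]
finger_gap: 0.997
gripper_force: 0.0
```

```bash
python3 go.py .4395 .093 .15 19.5; python3 w.py w12; python3 - <<'E'
from h import *
d=np.load("pics/w12.npy",allow_pickle=True).item(); q=cloud(d).reshape(-1,3)
rr=np.hypot(q[:,0]-.4395,q[:,1]-.093)
k=(rr<.045)&(q[:,2]>.042)&(q[:,2]<.06); X=q[k]; (x,y),r=cv2.minEnclosingCircle((X[:,:2]*1000).astype(np.float32)); A=np.c_[X[:,:2]-X[:,:2].mean(0),np.ones(len(X))]; f=np.linalg.lstsq(A,X[:,2],rcond=None)[0]
print("roll",k.sum(),x,y,r,"top z,slopes",f)
k=(rr<.056)&(q[:,2]>.009)&(q[:,2]<.018); X=q[k]; print("rim",cv2.minEnclosingCircle((X[:,:2]*1000).astype(np.float32)))
d=snap("top"); P=cloud(d); z=P[:,:,2]; d0=np.load("pics/top0.npy",allow_pickle=True).item()
def blob(d,u,v,lo):
    P=cloud(d)[v-20:v+20,u-20:u+20].reshape(-1,3); X=P[(P[:,2]>lo)&(P[:,2]<.05)]; return np.r_[X[:,:2].mean(0),np.median(X[:,2])].round(4)
print("pot",blob(d0,282,158,.015),blob(d,282,158,.015)); print("foil",blob(d,361,260,.036),"pen",blob(d,197,248,.026),"box",blob(d,160,196,.03))
E
```

```text
t 27.3 pos [0.4394 0.0933 0.1895] phi 19.4 tilt 0.13 gap 0.997 grip 0.0 F [-0.2  0.3 -0.1]
tool shift mm [-0.1  0.3 39.5] turn z deg -0.1
roll 5522 437.7469482421875 92.22315979003906 34.143253326416016 top z,slopes [-0.03555488  0.00594336  0.05253049]
rim ((436.0455627441406, 94.21907806396484), 47.6429443359375)
pot [0.6729 0.0081 0.0274] [0.6728 0.0083 0.0273]
foil [ 0.3535 -0.2476  0.0401] pen [0.3835 0.2758 0.0299] box [0.5485 0.4031 0.0394]
```

```bash
python3 - <<'E'
from h import *
def fit(n,c,r,lo,hi):
    q=cloud(np.load(f"pics/{n}.npy",allow_pickle=True).item()).reshape(-1,3); X=q[(np.hypot(*(q[:,:2]-c).T)<r)&(q[:,2]>lo)&(q[:,2]<hi)]
    print(n,np.linalg.lstsq(np.c_[X[:,:2]-X[:,:2].mean(0),np.ones(len(X))],X[:,2],rcond=None)[0].round(4),len(X))
fit("w12",[.4395,.093],.032,.044,.06); fit("w12",[.4395,.093],.1,-.004,.006); fit("w11",[.426,-.083],.032,.04,.055)
E
```

```text
w12 [-0.0296  0.0093  0.0526] 4850
w12 [0.0002 0.001  0.0018] 29625
w11 [0.0023 0.0015 0.0476] 6498
```

Request:
drive_tool(plan=[[-0.03,0,0,0,0,0,1],[-0.01,0,0,0,0,0,1],[0,0,0,0,0,0,1],[0,0,0,0,0,0,1],[0,0,0,0,0,0,1]])

```text
t: 27.9
tcp_pos: [0.4028, 0.08, 0.1887]
tool_rot: [0.986, 0.169, 0.001, 0.0]
force: [0.7, 0.3, 0.3]
finger_gap: 0.999
gripper_force: 0.0
```

```bash
python3 w.py w13; python3 - <<'E'
from h import *
d=np.load("pics/w13.npy",allow_pickle=True).item(); q=cloud(d).reshape(-1,3)
c=np.array([.4375,.0925])
def fit(q,c,r,lo,hi,n=""):
    X=q[(np.hypot(*(q[:,:2]-c).T)<r)&(q[:,2]>lo)&(q[:,2]<hi)]
    f=np.linalg.lstsq(np.c_[X[:,:2]-c,np.ones(len(X))],X[:,2],rcond=None)[0]; print(n,f.round(4),len(X),"span",X[:,:2].min(0).round(3),X[:,:2].max(0).round(3))
fit(q,c,.032,.042,.062,"roll"); fit(q,c,.1,-.004,.006,"table")
X=q[(q[:,2]>.009)&(q[:,2]<.016)&(np.hypot(*(q[:,:2]-c).T)<.056)]
for a in range(-180,180,45):
    t=np.degrees(np.arctan2(X[:,1]-c[1],X[:,0]-c[0])); k=abs((t-a+180)%360-180)<10
    Y=q[(np.hypot(*(q[:,:2]-c).T)>.022)&(np.hypot(*(q[:,:2]-c).T)<.03)]; ty=np.degrees(np.arctan2(Y[:,1]-c[1],Y[:,0]-c[0])); ky=(abs((ty-a+180)%360-180)<10)&(Y[:,2]>.03)
    print(a,"rim r",np.percentile(np.hypot(*(X[k,:2]-c).T),[5,95]).round(4) if k.sum()>3 else None,"top z",np.median(Y[ky,2]).round(4) if ky.sum() else None)
d=snap("top"); fit(cloud(d).reshape(-1,3),c,.032,.04,.062,"top roll"); d0=np.load("pics/top0.npy",allow_pickle=True).item(); fit(cloud(d0).reshape(-1,3),np.array([.427,-.083]),.032,.036,.062,"top before")
E
```

```text
roll [-0.0301  0.0084  0.0529] 5418 span [0.406 0.061] [0.469 0.124]
table [-0.0001  0.0007  0.0018] 32755 span [ 0.338 -0.007] [0.537 0.192]
-180 rim r [0.0442 0.048 ] top z 0.2545
-135 rim r [0.0118 0.0464] top z 0.2544
-90 rim r [0.041  0.0452] top z 0.0528
-45 rim r [0.0405 0.045 ] top z 0.0522
0 rim r [0.0413 0.0461] top z 0.0521
45 rim r [0.043  0.0476] top z 0.0524
90 rim r [0.0445 0.0491] top z 0.0532
135 rim r [0.0445 0.0495] top z 0.0537
top roll [-0.0113 -0.023   0.0506] 91 span [0.446 0.062] [0.467 0.121]
top before [-0.017   0.0013  0.0464] 292 span [ 0.396 -0.113] [ 0.458 -0.053]
```

```bash
python3 - <<'E'
from h import *
d=np.load("pics/w6.npy",allow_pickle=True).item(); P=cloud(d); g=d["image"].max(2).astype(int)
for (u,v) in ((511,125),(541,132),(110,14)):
    w=g[max(v-6,0):v+7,u-6:u+7]; m=np.argwhere(w>w.min()+40); c=m.mean(0)+[max(v-6,0),u-6]
    print(onplane(d,[c[::-1]],.005).round(4),len(m),P[v-1:v+2,u-1:u+2,2].mean().round(4),"nearby",P[v+5:v+9,u-9:u+9,2].mean().round(4),w.max())
q=P.reshape(-1,3);X=q[(np.hypot(q[:,0]-.4395,q[:,1]-.093)<.036)]
f=np.linalg.lstsq(np.c_[X[:,:2]-[.4395,.093],np.ones(len(X))],X[:,2],rcond=None)[0];print("floor fit",f.round(4),len(X))
E
```

```text
[[0.4378 0.1051 0.005 ]] 24 0.0072 nearby 0.0059 171
[[0.4337 0.0814 0.005 ]] 32 0.0067 nearby 0.0058 171
[[0.5054 0.3924 0.005 ]] 42 0.0072 nearby 0.0057 171
floor fit [-0.0023 -0.0003  0.0057] 6487
```

The residual 1.8° tilt fits the 1–1.5 mm screw heads on the dish floor. The roll is otherwise down and between the walls, and the pot hasn't moved. Handing in.

```bash
python3 -c "
from station import manip
print(manip.sign_off())"
```

```text
the job is handed in; nothing more can be done
None
```

All four supplies are in their holders (the sticker roll tilts about 1.8°, apparently on the dish's screw heads), the pot has not moved, and the job was handed in at about 28 s; no verdict came back.

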